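# Slide a loaded bottle carrier over the lip into its loading lane

### The arm

A 6-joint arm with a two-finger parallel gripper is mounted at the origin on a cart in front of the work surface, level with it; the furniture and walls round the work are solid. World frame = base frame: x ahead of the robot, y to its left, z up, the work surface at z = 0. Lengths are in mm, angles in rad, forces in N, time in s.
With the tool pointing down it reaches from about 225 to 725 mm from the base axis. Payload 3.1 kg.
Tool frame: the origin (TCP) lies on the mounting face of the last link; the fingertips stand 173 mm ahead of it and the grasp point (between the pads) lies 155 mm ahead of it; x points along the fingers, y is the direction in which the jaws open and shut, and the axes are right-handed (so a half turn about x gives the same grasp; the last joint's range is limited). The gripper opens to 85 mm and grips with 20 to 120 N. Pads are 22 mm wide; open, the fingers measure 114 mm over their backs; the gripper's body (76 mm by 85 mm) begins 54 mm behind the grasp point. The pads swing forward as they close: fully open they stand 13 mm farther back than shut.
Start: joints at [1.02, 0.048, 0.099, 1.622, 0, 1.443], TCP at [215.422, 478.76, 404.712] pointing down, gripper open.
Joint ranges: [-2.91, 2.91], [-0.99, 1.94], [-1.21, 1.42], [-2.12, 2.29], [-1.49, 1.47], [-3.14, 3.14]. Speed limits (rad/s): [2.79, 2.79, 3.14, 3.14, 3.14, 3.14].

### API

Orientations are given as a unit quaternion [x, y, z, w].
In Python, from bench import arm gives the robot as it stands. Calls block until the motion is done:
- arm.goto(position, orientation): joint-space move of the TCP to a pose.
- arm.move_straight(position, frame=None, speed=150, until_force=None): straight line of the TCP; frame=None keeps the orientation; speed is the mean speed in mm/s. With until_force (N) it stops when the force on the tool has changed by that much, and returns True; else False.
- arm.set_joints(angles): joint-space move.
- arm.grip(opening, squeeze=None): opening from 0.0 (shut) to 1.0 (fully open); squeeze is the grip in N (None keeps the last); returns when the fingers have stopped.
- arm.wait(seconds).
- arm.ik(position, orientation): joint angles nearest the present ones, or None.
- arm.get_state(): the state.
- arm.snapshot(name): name is "scene" or "top" or "wrist"; returns (picture, depth): 400x640x3 uint8, red, green, blue; 400x640 float32, mm along the optical axis (not along the pixel's ray), 0 where there is no reading.
- arm.camera_info(name): a dict with "fx", "fy", "cx", "cy" (pixels), "position" and "attitude" of the camera in the world; the wrist camera has in their place "mount" (4x4, takes a point from camera to tool coordinates, whose origin is the TCP and whose axes are the tool frame's). Camera axes: x right, y up, looking along -z (the intrinsics and any distortion apply to the point x, -y, -z); pixel columns grow to the right and rows downward; lengths in mm; the calibration is good to about 2 mm. A picture is of the moment at which its call begins: read the wrist's pose just before it. camera_info takes no time and is no camera call.
A pose or a line that the arm cannot do raises arm.IKError and nothing moves.
- arm.finish_job(): hands the job in, once; it reports no verdict.
The state is a dict: "time": time; "joint_positions": joint angles; "joint_vel": joint speeds; "tau": joint torques, N m; "tcp_pos": TCP position; "tcp_rot": TCP orientation; "ft_force": force on the tool from outside, world axes, zero at the start; "torque": the same for the moment, N m; "grip_width": opening from 0.0 (shut) to 1.0 (fully open).
Only numpy, scipy, OpenCV 4.12 (cv2) and the standard library are available. Lean on these libraries where they do the work, as an engineer would, in place of code of your own. Each camera call takes 0.05 s, during which the arm holds its last target.

### The job

Slide the blue carrier with its two bottles into the sampler's loading lane, over the raised lip at the entrance, until its nose is fully home against the black stop. Do not pick the carrier up: tread on the ledge at its back to raise the nose over the lip, then push it gently home, without ramming the lip or the stop and without tipping the bottles. Leave the crucible, the small beaker and the glass dish where they are.

Things in the scene. Friction and masses are not known exactly. Their poses are not given: they have to be found in the camera images.
- dock: Fixed loading lane: aluminium deck 166 x 122 mm, top 10 mm above the worktop, grey rails 98 mm apart (tops 28 mm above the worktop). Flared guides reach 50 mm out before the lip and widen the mouth to about 140 mm. Origin on the worktop under the middle of the lip; x is the loading direction (into the lane), z up.
- stop: The black cross bar (98 mm wide) at the far end of the lane, fixed to it; its face is 150 mm beyond the lip and rises from the deck to 36 mm above the worktop. Its origin and axes are those of dock, not the bar's own place.
- lip (a point): Middle of the upper edge of the lip, the square upright 10 mm step (marked by a yellow stripe) where the deck begins; axes as dock.
- stop_face (a point): Middle of the stop's face at deck height, 150 mm beyond the lip; axes as dock. The nose comes to rest here.
- carrier: Loose blue carrier, 197 mm long, 92 mm wide, about 0.35 kg. x points from back to nose, z up; origin on its underside. Flat sole from x = -30 to +90 mm (nose, a square upright face); behind that the underside is raised 13 mm. Side and front walls 40 mm high. Rear wall: back face at x = -65 mm, 58 mm high, 92 mm wide; a ledge sticks out behind it to x = -107 mm.
- nose (a point): Middle of the carrier's lower front edge (x = +90 mm, sole level); axes as carrier.
- sole_rear (a point): Middle of the sole's rear edge (x = -30 mm, sole level). The carrier rocks back about it when the ledge is pressed down (about 5 to 14 N with the bottles in); with the heel right down on the worktop it leans about 10 degrees and the nose is about 20 mm up.
- ledge (a point): Middle of the top of the rear ledge (x = -86 mm, 19 mm above sole level): press down here; push forward on the rear wall, 21 mm ahead of this point.
- red_bottle: White bottle with red cap, 46 mm across, 124 mm tall, loose in the rear bay of the carrier; origin at the centre of its base, z up along it.
- green_bottle: White bottle with green cap, 46 mm across, 124 mm tall, loose in the front bay of the carrier; origin at the centre of its base, z up along it.
- crucible: Bystander: white lidded crucible, 49 mm across, 49 mm tall; origin at the centre of its base.
- beaker: Bystander: small glass beaker with blue contents, 44 mm across, 58 mm tall; origin at the centre of its base.
- dish: Bystander: flat glass dish, 67 mm across, 18 mm tall; origin at the centre of its base.
Mind the look-alikes: they are no part of the job. Leave any orange or purple look-alike of the red_bottle alone.

How it is judged (in metres and radians):
At the end, for the whole second after the job is handed in: The carrier lies flat on the deck with its nose within 3 mm of the stop (lean under 0.03 rad, in line with the lane within 0.08 rad), at rest, with both bottles standing upright in it (x of nose in the frame of stop_face above -0.003 m and z of nose in the frame of stop_face between -0.003 and 0.003 m and angle between carrier's own z axis and vertical below 0.03 rad and angle between the x axis of carrier and the x axis of dock, either way round below 0.08 rad and linear speed of each of carrier, red_bottle, green_bottle below 0.01 m/s and angle between each of red_bottle, green_bottle's own z axis and vertical below 0.12 rad and z of red_bottle in the frame of carrier between 0.014 and 0.026 m and horizontal distance between each of red_bottle, green_bottle and carrier below 0.1 m and z of green_bottle in the frame of carrier between 0.014 and 0.026 m); the robot touches nothing.
It fails at once if a bottle is tipped (more than about 23 degrees) (angle between any of red_bottle, green_bottle's own z axis and vertical above 0.4 rad).
It fails at once if the carrier is picked up (the rear edge of its sole more than 30 mm, or its nose more than 45 mm, above the worktop) (height (world z) of sole_rear above 0.03 m or height (world z) of nose above 0.045 m).
It fails at once if the carrier is rammed against the stop (over 50 N) (contact force between carrier and stop above 50 N).
It fails at once if the carrier is rammed against the lip or guides (over 70 N) (contact force between carrier and dock above 70 N).
It fails at once if a bystander is shifted by more than 20 mm (distance of any of crucible, beaker, dish from where it was at the start of the episode above 0.02 m).
It also fails if it takes over 58 s, if anything falls off the work surface, if the arm or the gripper's body presses on something with over 40 N, if the wrist force passes 120 N, or if a joint passes its speed limit or range.

## Working session

There is one attempt and no reset: what is moved stays moved. The work goes in short steps, each a Python script; the robot and the scene stay as the last script left them, time stands still between calls to the robot, and variables do not carry over. Pictures are saved under pics/ and viewed, and the job is handed in when it is done.

```bash
ls; mkdir -p pics
python3 - <<'E'
from bench import arm
import cv2,numpy as np
for n in ("scene","top"):
    p,d=arm.snapshot(n); cv2.imwrite(f"pics/{n}0.png",p[:,:,::-1]); np.save(f"pics/{n}0.npy",d); np.save(f"pics/{n}0rgb.npy",p)
    print(n,arm.camera_info(n))
print(arm.camera_info("wrist")); print(arm.get_state())
E
```

```text
pics
scene {'fx': 482.2022276229354, 'fy': 482.2022276229354, 'cx': 319.5283827116814, 'cy': 204.1187218906569, 'position': array([   70.1541487 , -1049.20503432,   691.60945834]), 'attitude': array([ 0.47463434, -0.13763553, -0.21858998,  0.84142565])}
top {'fx': 471.3095874722535, 'fy': 471.3095874722535, 'cx': 327.8843685105288, 'cy': 195.10656034108578, 'position': array([ 521.09336208, -131.18967526, 1224.38548909]), 'attitude': array([ 0.0423979 , -0.02470116, -0.69979249,  0.71265892])}
{'fx': 290.98769615417166, 'fy': 290.98769615417166, 'cx': 318.974786010347, 'cy': 196.99982507595487, 'mount': array([[-6.54157127e-04,  3.03583687e-01, -9.52804554e-01,
         3.04030859e+01],
       [ 9.99999614e-01, -3.59939117e-04, -8.01243566e-04,
        -1.60780100e+00],
       [-5.86196106e-04, -9.52804710e-01, -3.03583334e-01,
        -7.85557816e+01],
       [ 0.00000000e+00,  0.00000000e+00,  0.00000000e+00,
         1.00000000e+00]])}
{'time': 0.1, 'joint_positions': array([ 1.02018045e+00,  4.86833824e-02,  9.77567940e-02,  1.62200214e+00,
       -1.12880778e-05,  1.44300613e+00]), 'joint_vel': array([ 1.54087050e-03, -7.51660693e-04,  3.95541481e-03,  6.78224123e-05,
       -3.86623551e-05, -2.22166398e-03]), 'tau': array([ 3.59470643e-03, -3.39850402e+01,  3.20936394e+01,  1.58274011e-02,
       -1.44124233e-04,  2.03112927e-05]), 'tcp_pos': array([215.33913192, 478.60303148, 403.63148503]), 'tcp_rot': array([ 0.14766797,  0.69161004, -0.14909254,  0.69111586]), 'ft_force': array([-0.17431451,  0.7136108 , -0.17908994]), 'torque': array([-0.0222958 , -0.02950316,  0.02674822]), 'grip_width': 1.0013951553476768}
```

View pics/top0.png

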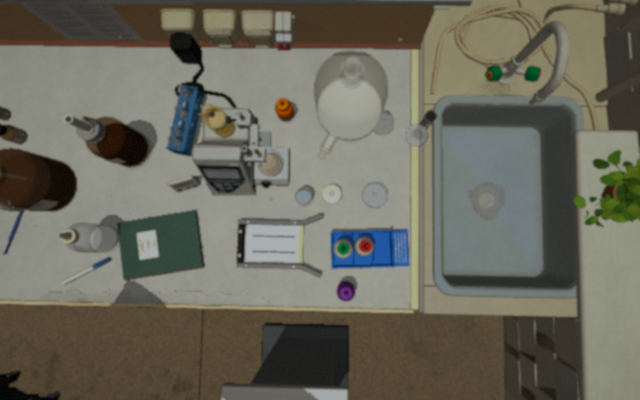

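View pics/scene0.png

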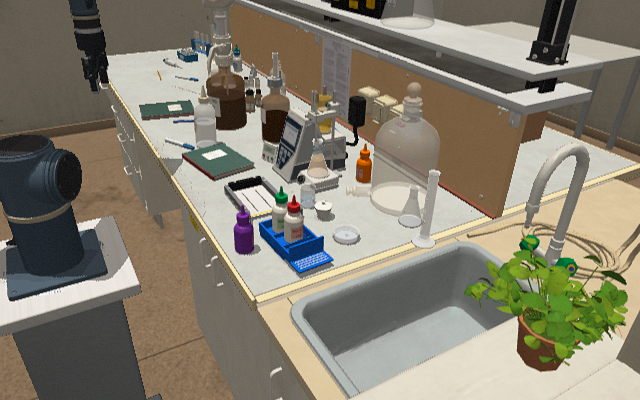

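```bash
cat > h.py <<'E'
import numpy as np,cv2
from scipy.spatial.transform import Rotation as R
def ray(ci,u,v):
    d=np.array([(u-ci['cx'])/ci['fx'],-(v-ci['cy'])/ci['fy'],-1.0])
    return R.from_quat(ci['attitude']).apply(d)
def onplane(ci,u,v,z):
    d=ray(ci,u,v); o=np.array(ci['position']); return o+d*(z-o[2])/d[2]
def bydepth(ci,u,v,d): return np.array(ci['position'])+ray(ci,u,v)*d
E
python3 - <<'E'
from bench import arm
from h import *
p=np.load('pics/top0rgb.npy'); d=np.load('pics/top0.npy'); ci=arm.camera_info('top')
cv2.imwrite('pics/topcrop.png',cv2.resize(p[180:310,225:425,::-1],None,fx=4,fy=4,interpolation=cv2.INTER_CUBIC))
for (u,v) in [(400,280),(280,290),(275,245),(320,245),(399,238),(399,260),(382,248),(344,247),(365,245),(240,245),(304,195),(332,193),(375,194)]:
    print(u,v,bydepth(ci,u,v,d[v,u]).round(1))
hsv=cv2.cvtColor(p,cv2.COLOR_RGB2HSV)
m=cv2.inRange(hsv,(100,120,60),(125,255,255)); m[:, :325]=0; m[:220]=0
ys,xs=np.nonzero(m); print(xs.min(),xs.max(),ys.min(),ys.max(),len(xs))
print(cv2.minAreaRect(np.c_[xs,ys].astype(np.float32)))
E
```

```text
400 280 [ 422.3 -288.3   -2.5]
280 290 [390.6  18.9  -0.5]
275 245 [505.4  33.9   9.7]
320 245 [507.5 -81.5  -0.9]
399 238 [ 529.3 -282.7   17.5]
399 260 [ 473.9 -283.1   17.1]
382 248 [ 503.3 -239.5   21.4]
344 247 [ 505.3 -142.4  121.1]
365 245 [ 511.1 -190.2  137.2]
240 245 [504.  118.1  38.9]
304 195 [634.  -39.1  28.1]
332 193 [ 637.8 -110.9   53.1]
375 194 [ 640.7 -220.8   16.8]
331 408 230 267 2038
((369.50982666015625, 248.3843536376953), (36.42392349243164, 76.71837615966797), 88.53119659423828)
```

View pics/topcrop.png

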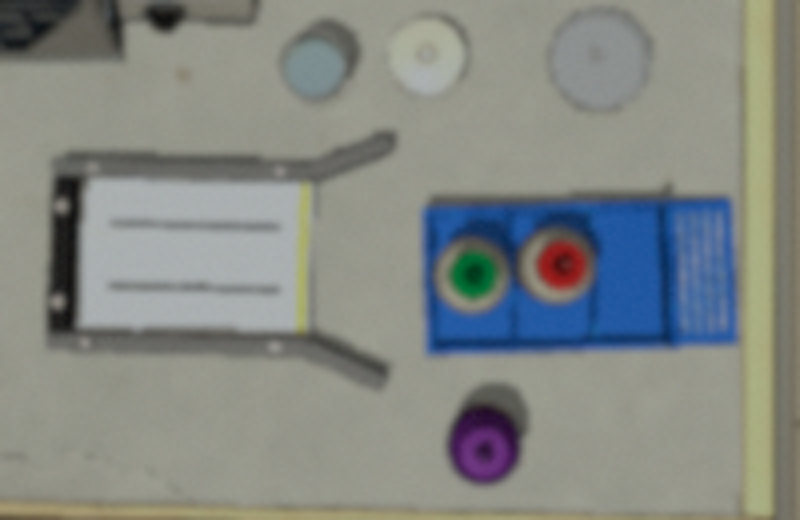

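Run:
```python
from bench import arm
from h import *
ci=arm.camera_info('top')
def P(n,x,y,z): print(n,onplane(ci,225+x/4-.375,180+y/4-.375,z).round(1))
P('lip L',312,183,10);P('lip R',306,331,10);P('stopface L',80,178,36);P('stopf R',76,330,36)
P('railtop far lip',318,170,28);P('rail near lip',312,340,28);P('rail far end',60,163,28);P('rail near end',52,342,28)
P('guide far',393,140,28);P('guide near',384,379,28)
P('nose far',425,206,40);P('nose near',429,353,40)
P('wall near back',672,345,40);P('wallfar',664,200,58);P('wall near back58',672,347,58)
P('ledge far',730,199,19);P('ledge near',737,343,19)
P('green',475,274,124+20-7-0);P('red',564,264,144)
p=np.load('pics/top0rgb.npy');hsv=cv2.cvtColor(p,cv2.COLOR_RGB2HSV)
m=cv2.inRange(hsv,(100,120,60),(125,255,255))
# edges: rows of near/far side vs column
for u in range(332,409,6):
    c=np.nonzero(m[225:275,u])[0]+225; print(u,c.min(),c.max(),end=' | ')
print()
for v in range(232,267,4):
    c=np.nonzero(m[v,325:420])[0]+325; print(v,c.min(),c.max(),end=' | ')
```

```text
lip L [557.  -36.1  10. ]
lip R [462.5 -34.5  10. ]
stopface L [556.7 108.9  36. ]
stopf R [461.4 108.   36. ]
railtop far lip [564.8 -41.1  28. ]
rail near lip [457.8 -39.9  28. ]
rail far end [566.2 123.7  28. ]
rail near end [453.2 124.5  28. ]
guide far [584.7 -88.3  28. ]
guide near [434.5 -85.7  28. ]
nose far [ 543.1 -109.7   40. ]
nose near [ 452.  -113.9   40. ]
wall near back [ 460.  -264.5   40. ]
wallfar [ 549.2 -257.    58. ]
wall near back58 [ 459.7 -262.5   58. ]
ledge far [ 551.6 -303.    19. ]
ledge near [ 461.  -307.7   19. ]
green [ 503.  -140.8  137. ]
red [ 509.7 -191.3  144. ]
332 232 267 | 338 232 267 | 344 231 267 | 350 231 267 | 356 231 266 | 362 231 266 | 368 231 266 | 374 231 266 | 380 230 266 | 386 230 266 | 392 230 265 | 398 230 265 | 404 230 265 | 
232 332 407 | 236 331 407 | 240 331 407 | 244 332 407 | 248 332 407 | 252 332 407 | 256 332 408 | 260 332 408 | 264 332 408 |
```

```bash
cat >> h.py <<'E'
TILT=np.deg2rad(20)
def orient(yaw=0.0,tilt=TILT):
    # yaw>0: heading turned from +y toward +x
    s,c=np.sin(tilt),np.cos(tilt)
    x=np.array([0,s,-c]); z=np.array([0,c,s]); y=np.cross(z,x)
    M=R.from_euler('z',-yaw)*R.from_matrix(np.c_[x,y,z])
    return M.as_quat()
L=173.0
def tcp_for(tip,yaw=0.0,tilt=TILT):
    q=orient(yaw,tilt); return np.array(tip)-L*R.from_quat(q).as_matrix()[:,0], q
E
python3 - <<'E'
from bench import arm
from h import *
ci=arm.camera_info('top')
print('purple',onplane(ci,225+484/4,180+450/4,120).round(1))
for tip in [(506,-290,150),(506,-290,60),(506,-290,8),(509,-100,8),(509,-65,30),(509,-65,90)]:
    for yaw in (-.045,.02):
        t,q=tcp_for(tip,yaw); j=arm.ik(t,q); print(tip,t.round(0),None if j is None else np.round(j,2))
E
```

```text
purple [ 401.1 -148.7  120. ]
(506, -290, 150) [ 509. -349.  313.] [-0.76  0.45  0.37  1.75  0.24 -2.41]
(506, -290, 150) [ 505. -349.  313.] [-0.77  0.43  0.34  1.73  0.25 -2.35]
(506, -290, 60) [ 509. -349.  223.] [-0.76  0.48  0.23  1.58  0.24 -2.41]
(506, -290, 60) [ 505. -349.  223.] [-0.77  0.46  0.21  1.56  0.25 -2.35]
(506, -290, 8) [ 509. -349.  171.] [-0.76  0.51  0.17  1.49  0.24 -2.41]
(506, -290, 8) [ 505. -349.  171.] [-0.77  0.5   0.15  1.47  0.25 -2.35]
(509, -100, 8) [ 512. -159.  171.] [-0.5   0.26 -0.15  1.34  0.3  -2.15]
(509, -100, 8) [ 508. -159.  171.] [-0.51  0.24 -0.18  1.32  0.31 -2.09]
(509, -65, 30) [ 512. -124.  193.] [-0.45  0.21 -0.17  1.36  0.31 -2.09]
(509, -65, 30) [ 508. -124.  193.] [-0.45  0.19 -0.19  1.34  0.32 -2.03]
(509, -65, 90) [ 512. -124.  253.] [-0.45  0.17 -0.09  1.48  0.31 -2.09]
(509, -65, 90) [ 508. -124.  253.] [-0.45  0.15 -0.12  1.46  0.32 -2.03]
```

Run:
```python
from bench import arm
from h import *
t,q=tcp_for((505.5,-281,140),-.045); arm.goto(t,q); arm.grip(0.45)
t,_=tcp_for((505.5,-281,45),-.045); arm.move_straight(t,q,speed=120)
arm.wait(.2); s=arm.get_state(); print(s['time'],s['tcp_pos'],s['ft_force'],s['grip_width'])
for n in ("scene","top","wrist"):
    p,d=arm.snapshot(n); cv2.imwrite(f"pics/{n}1.png",p[:,:,::-1])
    if n=='top': cv2.imwrite('pics/top1c.png',cv2.resize(p[180:310,225:425,::-1],None,fx=4,fy=4,interpolation=cv2.INTER_CUBIC))
    if n=='scene': cv2.imwrite('pics/scene1c.png',cv2.resize(p[150:290,200:400,::-1],None,fx=4,fy=4,interpolation=cv2.INTER_CUBIC))
```

```text
4.975 [ 508.52914971 -340.45430472  208.81225243] [ 1.49871367  0.04061828 -1.2303129 ] 0.4495522887887873
```

View pics/wrist1.png

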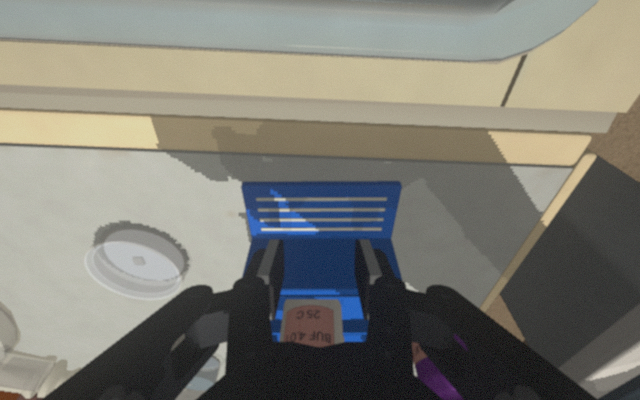

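View pics/scene1c.png

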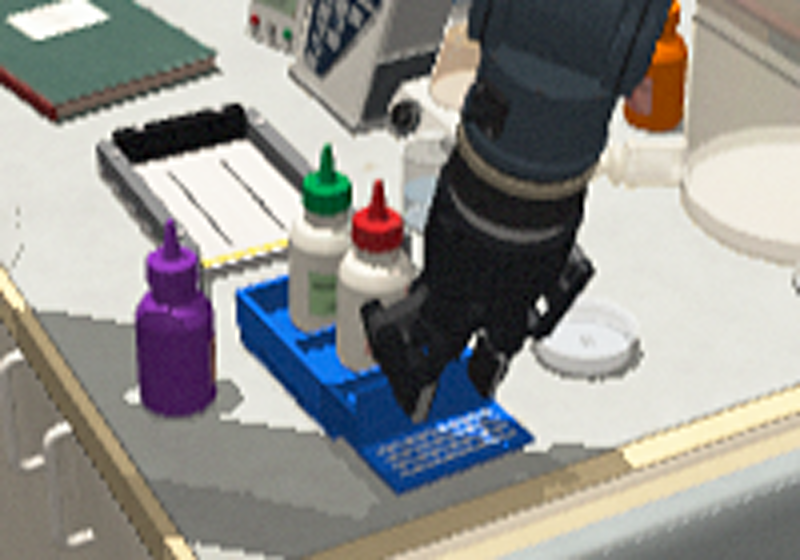

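Run:
```python
from bench import arm
from h import *
t,q=tcp_for((505.5,-281,8),-.045)
r=arm.move_straight(t,q,speed=25,until_force=4)
arm.wait(.1); s=arm.get_state(); print(r,s['time'],s['tcp_pos'],s['ft_force'])
tip=np.array(s['tcp_pos'])+L*R.from_quat(s['tcp_rot']).as_matrix()[:,0]; print(tip)
p,d=arm.snapshot('scene'); cv2.imwrite('pics/scene2c.png',cv2.resize(p[150:290,200:400,::-1],None,fx=4,fy=4,interpolation=cv2.INTER_CUBIC))
```

```text
True 6.2167 [ 508.06679884 -340.29152172  182.16056435] [-0.3729267  -1.45583831  4.54902559]
[ 505.40599752 -281.18820666   19.59144586]
```

View pics/scene2c.png

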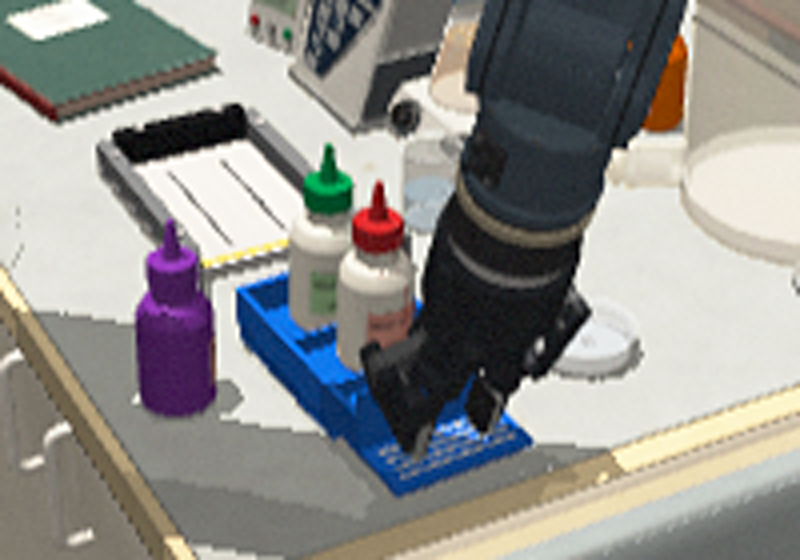

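```bash
cat >> h.py <<'E'
def st(arm):
    s=arm.get_state(); tip=np.array(s['tcp_pos'])+L*R.from_quat(s['tcp_rot']).as_matrix()[:,0]
    x=R.from_quat(s['tcp_rot']).as_matrix()
    print('t%.2f tip %s F %s'%(s['time'],tip.round(1),s['ft_force'].round(1))); return tip,s
def snap(arm,k):
    for n,(a,b,c,d) in dict(scene=(150,290,200,400),top=(180,310,225,425)).items():
        p,dd=arm.snapshot(n); np.save(f'pics/{n}{k}.npy',p)
        cv2.imwrite(f'pics/{n}{k}.png',cv2.resize(p[a:b,c:d,::-1],None,fx=4,fy=4,interpolation=cv2.INTER_CUBIC))
E
python3 - <<'E'
from bench import arm
from h import *
t,q=tcp_for((505.4,-281,22.5),-.045); arm.move_straight(t,q,speed=25); arm.wait(.1);st(arm)
t,q=tcp_for((505,-265,22.5),-.045)
print(arm.move_straight(t,q,speed=12,until_force=2.0)); tip,s=st(arm)
# press
y=tip[1]
for z in (18,15,12.5):
    t,q=tcp_for((tip[0],y,z),-.045); print(arm.move_straight(t,q,speed=12,until_force=18)); arm.wait(.1); st(arm)
snap(arm,3)
E
```

```text
t6.67 tip [ 504.8 -280.5   21.6] F [-0.3  0.3 -0.5]
True
t7.39 tip [ 505.1 -274.5   22.1] F [ 0.1 -1.2  0.5]
False
t7.92 tip [ 505.1 -275.1   19.2] F [-1.7 -0.8  7.1]
False
t8.42 tip [ 505.4 -276.2   16.6] F [-1.8 -4.1  7.3]
False
t8.88 tip [ 505.5 -277.1   14.3] F [-2.7 -5.4  7.5]
```

View pics/scene3.png

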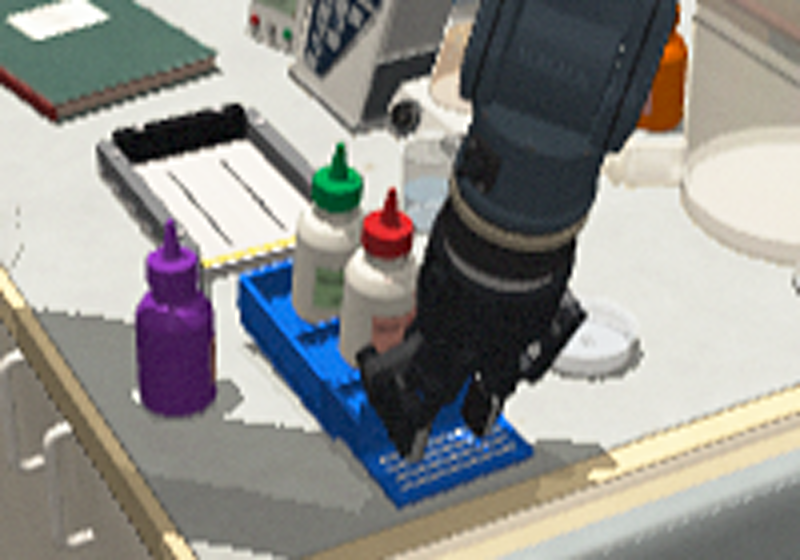

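View pics/top3.png

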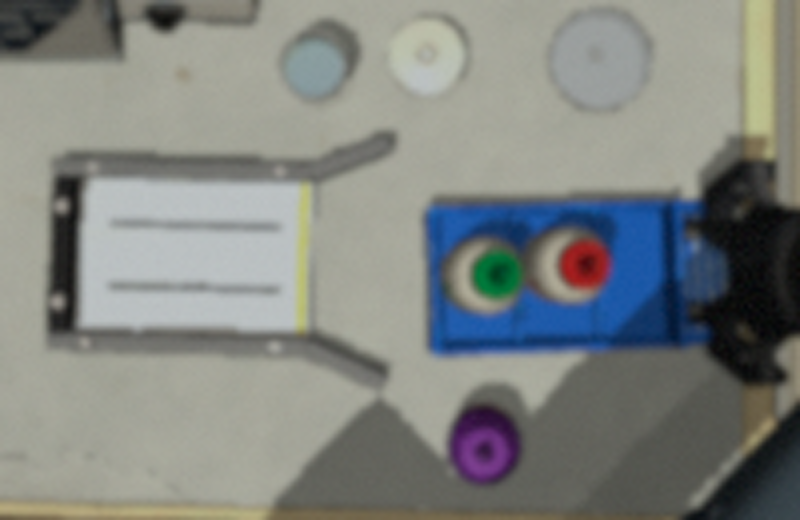

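Run:
```python
from bench import arm
from h import *
t,q=tcp_for((505.5,-275.5,8.5),-.045); print(arm.move_straight(t,q,speed=12,until_force=15)); arm.wait(.1); tip,_=st(arm)
for yaw,y in ((-.01,-271),(.025,-266),(.04,-262)):
    t,q=tcp_for((505.5,y,8.5),yaw); print(arm.move_straight(t,q,speed=15,until_force=15)); st(arm)
arm.wait(.1); snap(arm,4)
```

```text
False
t9.57 tip [ 505.8 -277.9   11.4] F [-2.3 -3.9 11.9]
False
t10.04 tip [ 506.1 -275.6   11.4] F [-3.  -8.6  9.8]
False
t10.55 tip [ 506.4 -270.8   11.4] F [-2.6 -8.3 10.1]
False
t10.97 tip [ 506.7 -266.8   11.4] F [-2.7 -8.4  9.7]
```

View pics/scene4.png

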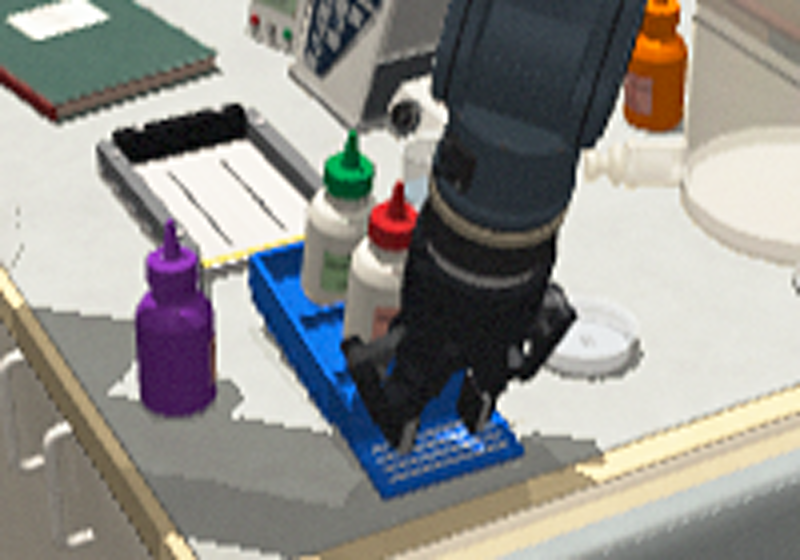

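View pics/top4.png

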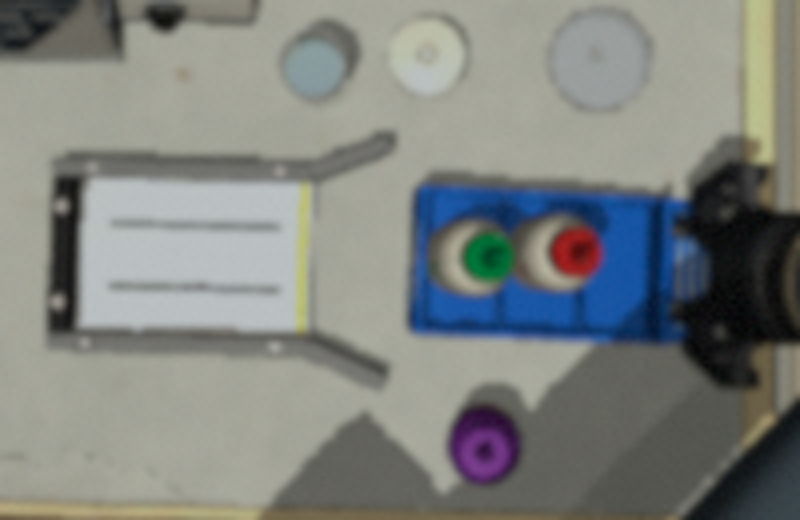

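Run:
```python
from bench import arm
from h import *
ci=arm.camera_info('top')
f=lambda x,y,z: onplane(ci,225+x/4-.375,180+y/4-.375,z)
a=f(417,185,57);b=f(411,331,57);print(a,b,(a+b)/2)
print(f(655,342,50),f(530,336,50), f(415,331,57))
```

```text
[ 555.60890644 -104.78707176   57.        ] [ 466.08141191 -102.81851841   57.        ] [ 510.84515918 -103.80279509   57.        ]
[ 462.12248626 -252.9308974    50.        ] [ 464.20110546 -176.07556184   50.        ] [ 466.13174167 -105.27414943   57.        ]
```

Run:
```python
from bench import arm
from h import *
for y,x,yaw in ((-250,505.7,.03),(-235,506,.02),(-222,506.5,.012)):
    t,q=tcp_for((x,y,8.3),yaw); print(arm.move_straight(t,q,speed=20,until_force=14)); st(arm)
arm.wait(.1); snap(arm,5)
```

```text
False
t11.93 tip [ 508.  -255.    11.5] F [-0.1 -8.7 11.7]
False
t12.82 tip [ 508.5 -239.9   11.4] F [ 0.3 -7.8 10.1]
False
t13.62 tip [ 509.  -226.9   11.5] F [-0.6 -7.5 10. ]
```

View pics/scene5.png

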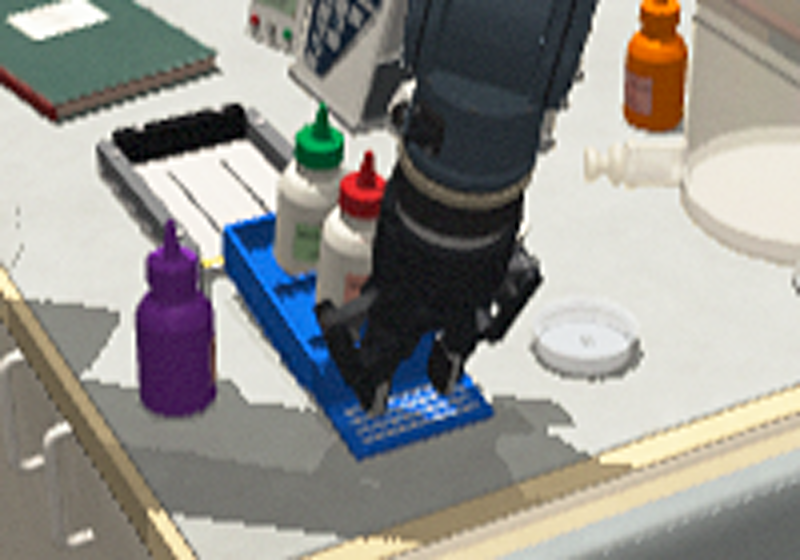

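View pics/top5.png

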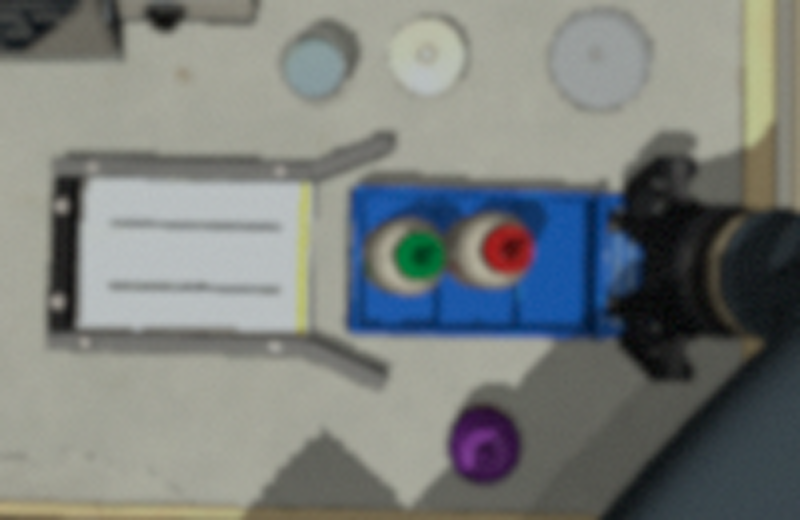

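Run:
```python
from bench import arm
from h import *
ci=arm.camera_info('top')
f=lambda x,y,z: onplane(ci,225+x/4-.375,180+y/4-.375,z)
a=f(353,185,57);b=f(348,331,57);print(a,b,(a+b)/2, f(590,337,48), f(585,191,60))
```

```text
[554.87037043 -65.17853347  57.        ] [465.28804361 -64.10941969  57.        ] [510.07920702 -64.64397658  57.        ] [ 464.25295148 -213.12950811   48.        ] [ 553.76300328 -208.29275395   60.        ]
```

Run:
```python
from bench import arm
from h import *
for y in (-210,-197,-184,-172):
    t,q=tcp_for((506.8,y,8.3),.004); r=arm.move_straight(t,q,speed=18,until_force=9); print(r); st(arm)
    if r: break
arm.wait(.1); snap(arm,6)
```

```text
False
t14.64 tip [ 509.4 -214.9   11.5] F [ 0.4 -9.1  9.2]
False
t15.52 tip [ 509.5 -201.9   11.4] F [-0.5 -8.   9.6]
False
t16.39 tip [ 509.6 -188.9   11.5] F [ 0.3 -8.4 10.4]
False
t17.21 tip [ 509.6 -176.8   11.4] F [-0.1 -8.7 11.3]
```

View pics/scene6.png

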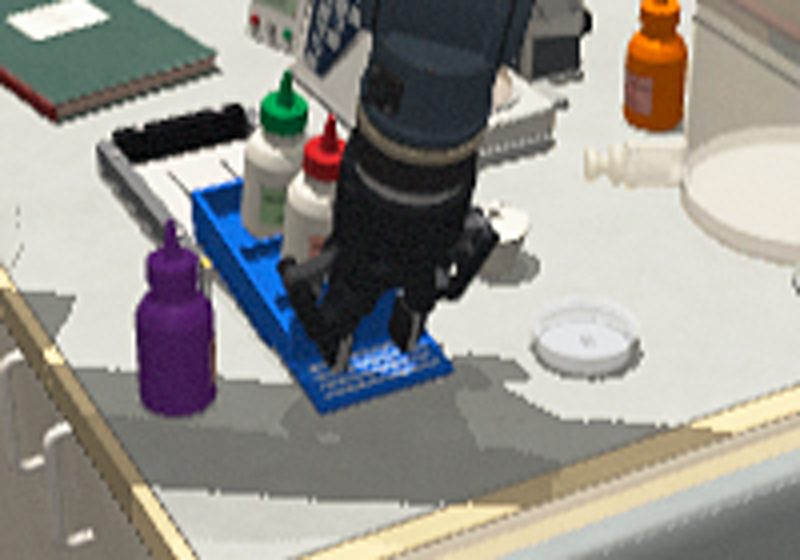

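View pics/top6.png

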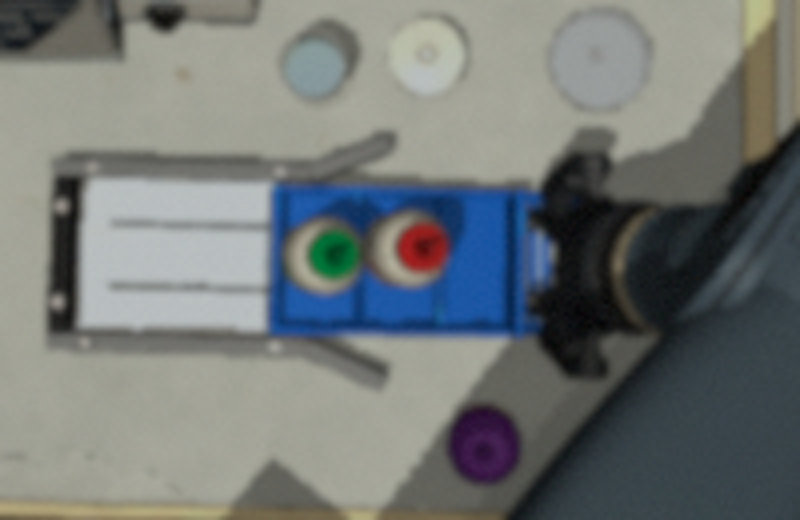

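Run:
```python
from bench import arm
from h import *
for y in (-160,-150,-142,-134):
    t,q=tcp_for((506.8,y,8.3),.002); r=arm.move_straight(t,q,speed=15,until_force=9); print(r); st(arm)
    if r: break
arm.wait(.1); snap(arm,7)
```

```text
False
t18.36 tip [ 509.7 -164.9   11.4] F [-0.1 -8.7 10.6]
False
t19.18 tip [ 509.7 -154.8   11.4] F [ 0.5 -9.  11.4]
False
t19.86 tip [ 509.8 -146.7   11.4] F [-0.5 -8.9 11.4]
False
t20.54 tip [ 510.  -140.    11.6] F [  0.2 -10.7  11.6]
```

View pics/scene7.png

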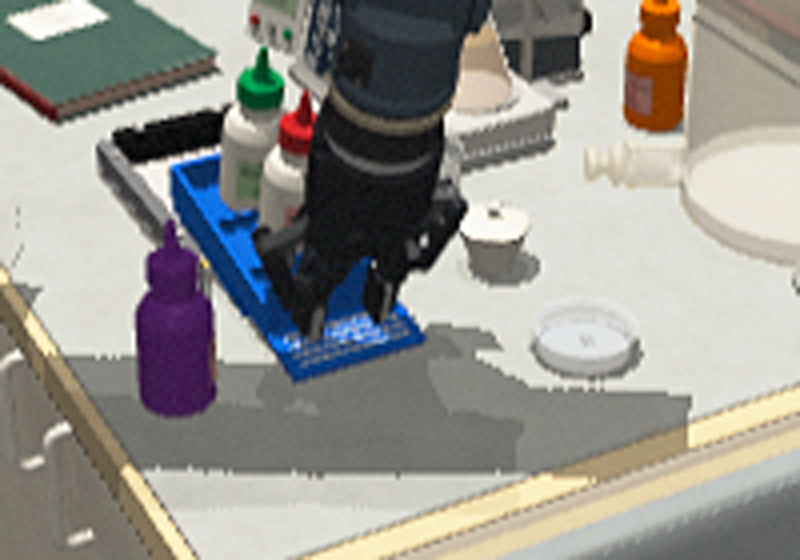

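View pics/top7.png

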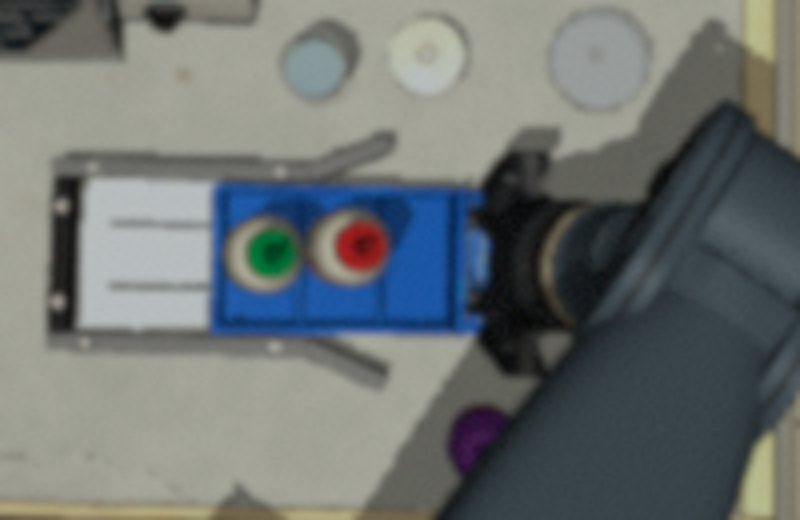

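Run:
```python
from bench import arm
from h import *
for y,z in ((-128,9),(-122,11),(-116,14),(-110,18)):
    t,q=tcp_for((507,y,z),.0); r=arm.move_straight(t,q,speed=14,until_force=10); print(r); st(arm)
    if r: break
arm.wait(.1); snap(arm,8)
```

```text
False
t21.32 tip [ 510.1 -133.5   11.9] F [ -0.1 -10.3   9.4]
False
t21.93 tip [ 509.1 -125.8   12.3] F [ 0.4 -7.2  4.1]
False
t22.55 tip [ 508.  -118.7   14.2] F [ 1.2 -4.8  2.1]
False
t23.22 tip [ 507.7 -112.5   18.1] F [ 0.6 -5.3  1.9]
```

View pics/scene8.png

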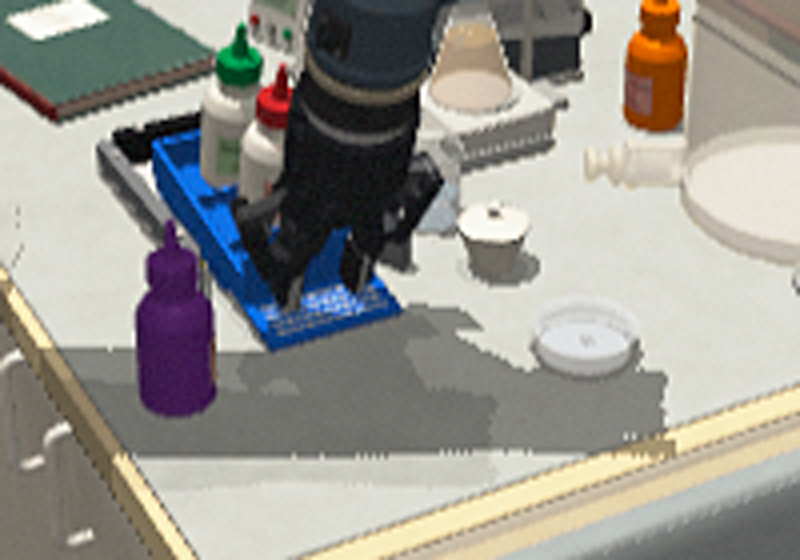

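View pics/top8.png

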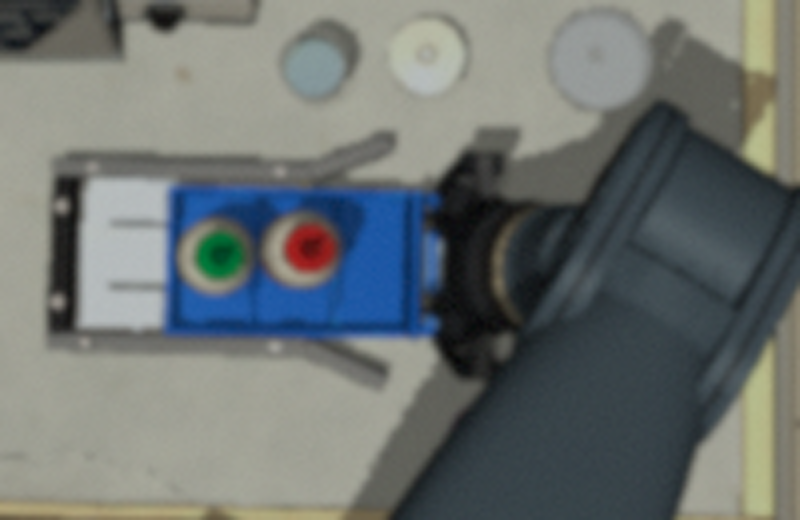

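Run:
```python
from bench import arm
from h import *
for y,z in ((-105,22),(-100,26),(-95,29)):
    t,q=tcp_for((508.5,y,z),.0); r=arm.move_straight(t,q,speed=13,until_force=10); print(r); st(arm)
    if r: break
arm.wait(.1); snap(arm,9)
```

```text
False
t24.07 tip [ 508.8 -107.5   22.1] F [-0.7 -5.5  1.5]
False
t24.72 tip [ 509.1 -102.6   26.5] F [-0.3 -5.8  3.3]
False
t25.32 tip [509.4 -97.6  29.8] F [ 0.  -5.1  4. ]
```

View pics/scene9.png

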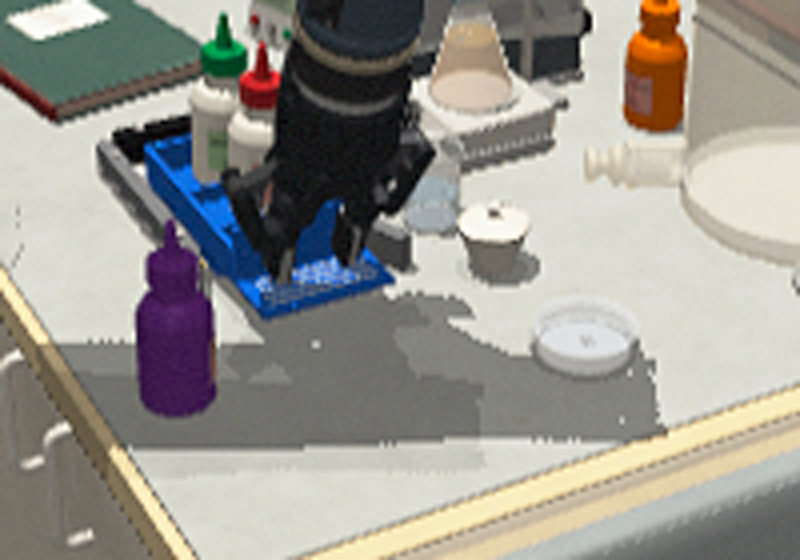

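View pics/top9.png

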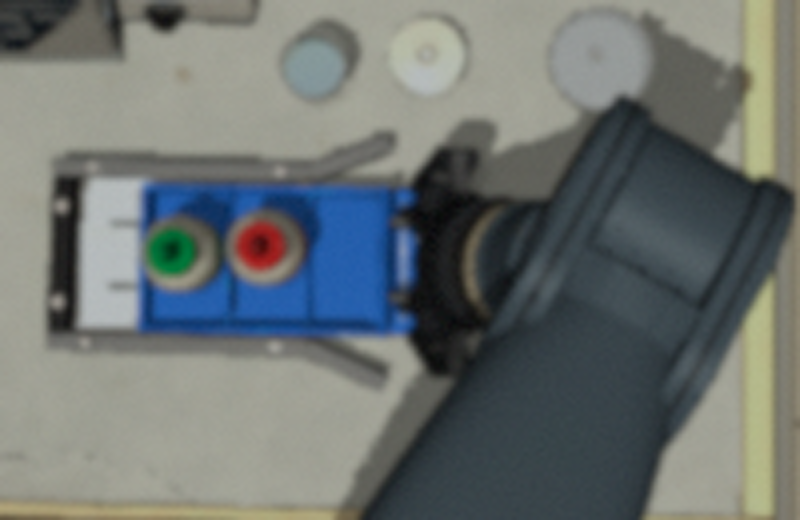

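Run:
```python
from bench import arm
from h import *
t,q=tcp_for((509,-96,34),.0); arm.move_straight(t,q,speed=20); st(arm)
t,q=tcp_for((509.3,-68,34),.0); r=arm.move_straight(t,q,speed=22,until_force=10); print(r); st(arm)
if not r:
    t,q=tcp_for((509.3,-40,34),.0); r=arm.move_straight(t,q,speed=8,until_force=9); print(r); st(arm)
arm.wait(.3); st(arm); snap(arm,10)
```

```text
t25.93 tip [508.8 -96.4  33.8] F [ 0.6 -3.7  0.5]
False
t27.35 tip [509.2 -67.8  34. ] F [-0.3 -1.1 -1.3]
True
t29.49 tip [509.2 -52.6  33.7] F [ 0.3 -0.6  1.9]
t29.79 tip [508.3 -52.7  32.5] F [-0.1  1.   0.4]
```

View pics/scene10.png

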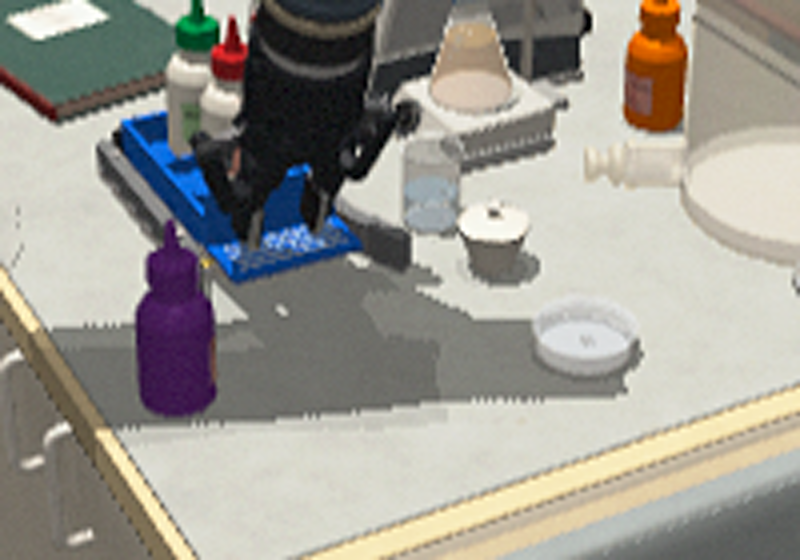

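View pics/top10.png

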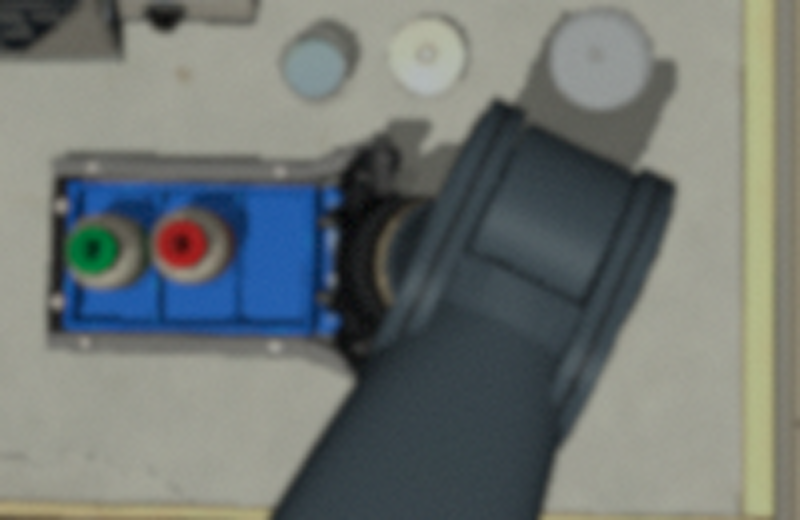

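Run:
```python
from bench import arm
from h import *
ci=arm.camera_info('top')
f=lambda x,y,z: onplane(ci,225+x/4-.375,180+y/4-.375,z)
print(f(80,178,10),f(76,330,10)); print(f(68,182,50),f(65,330,50))
tip,s=st(arm)
t,q=tcp_for((509,-30,34),.0); r=arm.move_straight(t,q,speed=8,until_force=12); print(r); st(arm)
```

```text
[557.45277997 114.16058159  10.        ] [460.09807529 113.21028925  10.        ]
[553.62024312 113.52076062  50.        ] [461.96679077 112.01339327  50.        ]
t29.89 tip [508.3 -52.9  32.5] F [-0.4  0.1 -0.2]
True
t30.93 tip [508.6 -52.6  32.4] F [ 0.2 -2.1  1.5]
```

Run:
```python
from bench import arm
from h import *
t,q=tcp_for((508.6,-62,34),.0); arm.move_straight(t,q,speed=30)
t,q=tcp_for((508.6,-85,80),.0); arm.move_straight(t,q,speed=80)
t,q=tcp_for((508.6,-140,210),.0); arm.move_straight(t,q,speed=120)
t,q=tcp_for((480,-280,260),.0); arm.goto(t,q)
arm.wait(.2); st(arm); snap(arm,11)
p,d=arm.snapshot('top'); ci=arm.camera_info('top')
hsv=cv2.cvtColor(p,cv2.COLOR_RGB2HSV); m=cv2.inRange(hsv,(100,120,60),(125,255,255)); m[:, :236]=0;m[:,320:]=0; m[:215]=0; m[275:]=0
for v in range(228,262,5):
    c=np.nonzero(m[v])[0]; print(v,c.min(),c.max(),onplane(ci,c.min()-.5,v,50).round(1))
for u,v in ((304,195),(332,193),(375,194)): print(bydepth(ci,u,v,d[v,u]).round(0))
for u,v in ((250,228),(280,264),(300,262),(250,264)): print('rim',bydepth(ci,u,v,d[v,u]).round(1))
```

```text
t34.46 tip [ 480.2 -278.3  259.6] F [0.7 0.1 0.3]
228 242 319 [546.4 113.6  50. ]
233 242 319 [534.  113.1  50. ]
238 284 319 [523.6   7.7  50. ]
243 284 319 [511.2   7.3  50. ]
248 241 319 [496.8 114.2  50. ]
253 241 319 [484.4 113.8  50. ]
258 240 319 [472.  115.8  50. ]
[634. -39.  26.]
[ 638. -111.   51.]
[ 641. -221.   16.]
rim [547.3  96.3  28.8]
rim [458.3  17.1  29.4]
rim [466.3 -36.6  71.1]
rim [456.7  93.1  28.7]
```

View pics/scene11.png

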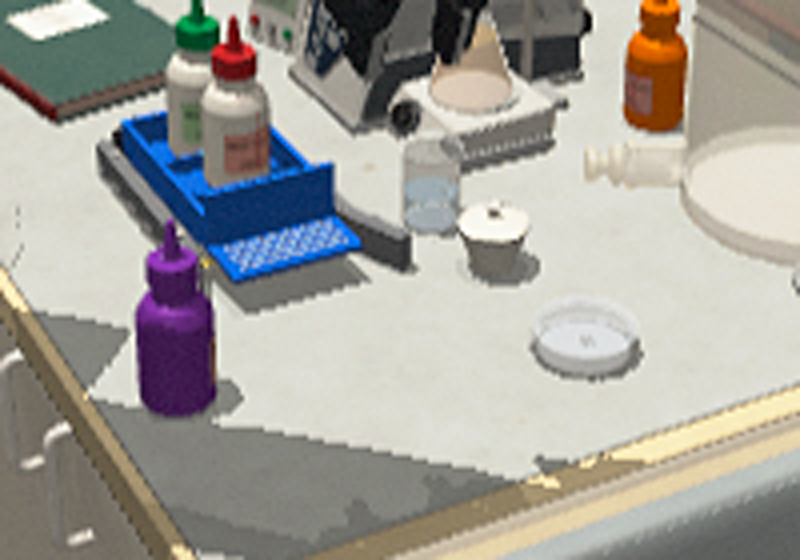

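View pics/top11.png

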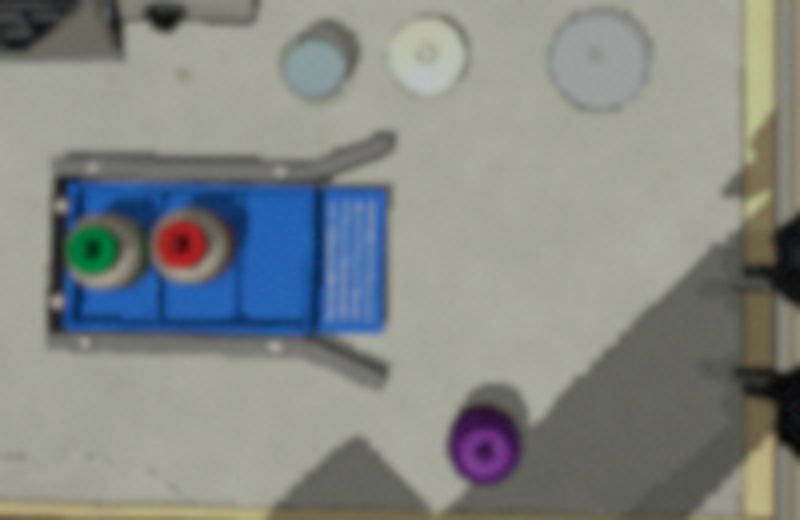

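```bash
python3 -c "
from bench import arm
print(arm.finish_job())"
```

```text
the job is handed in; nothing more can be done
None
```

The carrier is home in the lane with both bottles standing in it, and I handed the job in at about 35 s of the 58 s. No verdict comes back.

I trod on the ledge with the half-open fingertips and turned the carrier into line with the lane. I then pushed it over the lip nose-up and raised the fingers gradually so the carrier came down flat on the deck. From there I pushed on the rear wall until it met the stop, with the final pushes set to stop at a 9 N and then a 12 N change in force. A second push moved the fingers less than 1 mm further.

**Last checks, after backing the arm clear:**
- **Nose:** at y ≈ 114 mm, against a stop face measured at y ≈ 113.7 mm. The picture is only good to about 2 mm.
- **Alignment and lean:** in line with the lane within about 0.02 rad, and flat in the pictures. I have no separate measurement of the lean; my depth samples on the side rim read about 29 and 71 mm, so they missed the rim, which should be about 50 mm up.
- **Bottles:** both look upright in the pictures.
- **Forces:** the highest readings between moves were about 12 N down and 11 N along the lane.
- **Bystanders:** the crucible, beaker and dish are where they were at the start, within 2 mm. The orange and purple look-alikes were not touched.

My first reading of the stop face, y ≈ 109 mm, was wrong because I took the visible edge to be the bar's top. Read as the bottom edge at deck height, it gives about 114 mm, which agrees with the lip position plus 150 mm.

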